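Clamp a carton in the holding jig

ROBOT

A 6-joint arm with a two-finger parallel gripper is mounted at the origin on the work surface; the furniture and walls round the work are solid. World frame = base frame: x ahead of the robot, y to its left, z up, the work surface at z = 0. Lengths are in m, angles in degrees, forces in N, time in s.
With the tool pointing down it reaches from about 0.4 to 0.825 m from the base axis. Payload 7 kg.
Tool frame: the origin (TCP) lies at the very end of the fingers, on their centre line; the grasp point (between the pads) lies 19 mm behind it (ctrl.grasp_offset is the distance from the TCP to the grasp point, in m); z points along the fingers, y is the line along which they close (so a half turn about z gives the same grasp; the last joint's range is limited). The gripper opens to 88 mm and grips with 3 to 60 N. Pads are 19 mm wide; open, the fingers measure 130 mm over their backs; the gripper's body (78 mm by 193 mm) begins 47 mm behind the grasp point.
Start: joints at [-52.191, 20.546, 0.682, 0, -70.136, -16.507], TCP at [0.245, -0.629, 0.227] pointing down, gripper open.
Joint ranges: [-176.03, 176.03], [-82.01, 121.73], [-58.28, 71.71], [-173.87, 95.51], [-174.79, -0.11], [-173.66, 173.66]. Speed limits (degrees/s): [136.94, 136.94, 172.46, 180, 180, 180].

INTERFACE

Orientations are given as [roll, pitch, yaw] about the fixed x, y, z axes, in that order (R = Rz(yaw) Ry(pitch) Rx(roll)).
In Python, from plant import ctrl gives the robot as it stands. The module is installed in compiled form; this text tells all that it offers.
- The arm moves only by the tool jog_arm, never from a script. Its argument "plan" is a list that holds one entry, the list of rows, each a list of 7 numbers: the opening, from 0 (shut) to 1 (fully open), then the shift along the tool's x, y, z in m, then the turn, a rotation vector about the tool's x, y, z in degrees. A call has 1 to 20 rows; each row is the pose to reach, as a shift and turn from the pose commanded when the call began, along the tool's axes at that moment; what a row does not reach only later rows make up. A row lasts 1/8 s, in which the tool goes at most 62.5 mm and 10.7 degrees, less where a joint would pass 70% of its speed; a pose out of reach is approached as far as the arm can. A call with a gripper value outside its range is refused whole. The fingers move at their own pace and stop on an object; the grip force is fixed at half the most. Time passes only in rows, so rows that repeat a pose let the fingers close. It gives the time, the measured TCP pose, the force, the opening and the grip force at its end, in the units of the state.
- ctrl.get_obs(): the state, without advancing time (a new reading comes with each control period).
- ctrl.snapshot(name): name is "scene" or "top"; returns a dict with "image" (420x560x3 uint8, red, green, blue), "vertical_fov" (degrees; the focal length in pixels is half the picture's height over the tangent of half this angle, whatever the lens; pixels are square), "cx", "cy" (the principal point, pixels), "k1" (the pictures are not rectified: a ray, as slopes to the right and down, at radius r is drawn at 1 + k1 r^2 times it, then the intrinsics apply), "R" (3x3) and "t" (3): a world point X has camera coordinates R X + t. Camera axes: x right, y down, z forward; pixel columns grow to the right and rows downward; lengths in m; the calibration is good to about 2 mm. A picture is of the moment at which its call begins. There is no depth.
- ctrl.close_job(): hands the job in; it is judged then, once.
The state is a dict: "clock": time; "joint_pos": joint angles; "qvel": joint speeds; "tau": joint torques, N m; "tool_pos": TCP position; "orientation": TCP orientation; "force": force on the tool from outside, world axes, zero at the start; "moment": the same for the moment, N m; "opening": finger opening in m; "gripper_force": force on a finger pad.
Only numpy, scipy, OpenCV 4.12 (cv2) and the standard library are available. Lean on these libraries where they do the work, as an engineer would, in place of code of your own. Each camera call takes 0.05 s, during which the arm holds its last target. There are 200 camera calls.

TASK

Push the small flat carton along its bed in the wooden jig until it is fully home against the end stop, only pushing it and never picking it up. Then push the clamp lever with the black grip over past its centre so that it snaps shut and its rubber foot presses on the carton. Leave the things standing around where they are.

Things in the scene. Friction and masses are not known exactly. Their poses are not given: they have to be found in the camera images.
- jig: Plywood base plate of the jig, 305 x 124 x 12 mm, fixed. Origin on its underside at table height; its x axis is the direction in which the carton is pushed; it spans x = -190 to +115 mm, y = +-62 mm. Two aluminium rails 14 mm high guide the carton: inner faces at y = +-42 mm, x = -75 to +30 mm, with flared ends out to x = -97 mm, y = +-58 mm.
- stop_mid (a point): Middle of the end stop's face that the carton comes to rest against: jig x = 30 mm, y = 0, z = 24 mm (half-way up the carton's thickness). The stop is an aluminium bar, 20 mm high, across the bed.
- carton_mid (a point): Centre of the loose white carton lying flat on the plate: 112 mm long (its x, along the jig's x within 0.03 rad), 78 mm wide, 24 mm thick, about 60 g. It starts between the rails, 35 to 70 mm short of the stop; when home its centre is 56 mm before the stop's face (jig x = -26 mm). Its near end always stays clear of the straight rails, for fingers to push there.
- clamp_tip (a point): Centre of the lever's round black grip, 20 mm thick, 5 mm below its end and 100 mm from the pivot. Open, the lever leans 0.87 rad away from the carton (tip at jig x = 126, z = 119 mm) and its short arm with the foot stands raised; shut, it leans 0.26 rad towards the carton (tip at x = 24, z = 152 mm). It is shut by pushing the grip towards the carton (jig -x).
- clamp_pivot (a point): Pivot of the clamp lever, behind the end stop: jig x = 50, y = 0, z = 55 mm; the lever turns about the jig's y axis, between two steel cheeks (x = 26 to 78 mm, 35 mm wide in all, up to z = 68 mm); its small spring strut sits outside the cheek at y = +17 to +27 mm.
- clamp (a joint): Clamp lever angle, rad: 0 open, 1.13 shut. An over-centre spring drives it away from 0.5 towards either end; starting it takes about 7 N at the grip.
- clamp_foot: Round rubber foot, 16 mm across, sprung 7 mm, under the end of the clamp's arm; origin in the middle of its face. With the lever shut it presses on the carton's top with a few newtons, 40 mm from the carton's far end.
- bottle_1: White tablet bottle, 40 mm across, 88 mm tall, standing beside the jig; origin at the centre of its underside. To be left alone.
- glue_stick: Glue stick with dark cap, 28 mm across, 90 mm tall, standing beside the jig; origin under its centre. To be left alone.
- rubber_stamp: Wooden rubber stamp, 23 x 52 x 62 mm, standing beside the jig; origin under its centre. To be left alone.
- marker_1: Marker pen with a black cap, 128 mm long, 15 mm thick, lying beside the jig; origin under its centre. To be left alone.
- tally_counter: Hand tally counter, 33 x 48 x 52 mm, to the left of the jig; origin under its centre. To be left alone.
- bottle_2: White tablet bottle, 40 mm across, 88 mm tall, to the left of the jig; origin under its centre. To be left alone.
- carton: The same flat carton; origin at the centre of its underside, axes as given for carton_mid.
There are look-alikes about, which are no part of the job. Leave any green or yellow look-alike of the carton alone.

How it is judged (in metres and radians):
On the way, in this order (a step that is already met when the one before it is completed fails the run):
1. the carton is home against the end stop (gap under 4 mm) while the clamp is still open (x of carton_mid in the frame of jig above -0.03 m and value of joint clamp below 0.25 rad), for 0.2 s.
2. the clamp lever has snapped shut with its foot on the carton (x of carton_mid in the frame of jig above -0.03 m and value of joint clamp above 1.03 rad and contact force between clamp_foot and carton above 1 N), for 0.2 s.
At the end, for the whole second after the job is handed in: The carton lies flat on the bed at rest within 4 mm of the end stop, the clamp lever is shut (joint above 1.03 rad) and its foot presses on the carton with more than 1 N (all of step 2 and z of carton_mid in the frame of jig below 0.028 m and linear speed of carton below 0.02 m/s); the robot touches nothing.
It fails at once if the carton is lifted more than 10 mm off the bed or tipped by more than 0.3 rad (z of carton_mid in the frame of jig above 0.034 m or angle between carton_mid's own z axis and vertical above 0.3 rad).
It fails at once if one of the things standing around is moved by more than 20 mm (distance of any of bottle_1, glue_stick, rubber_stamp, marker_1, tally_counter, bottle_2 from where it was at the start of the episode above 0.02 m).
It also fails if it takes over 48 s, if anything falls off the work surface, if the arm or the gripper's body presses on something with over 40 N, if the wrist force passes 120 N, or if a joint passes its speed limit or range.

## Working session

There is one attempt and no reset: what is moved stays moved. The work goes in short steps, Python scripts to look and compute and a tool call to move; the robot and the scene stay as the last step left them, time stands still between calls to the robot, and variables do not carry over. Pictures are saved under pics/ and viewed, at most 10 in all, crops included, and the job is handed in when it is done.

Besides the shell and the picture viewer there is one more tool, called after "Request:" as name([rows], argument=value, ...), one row to a line, values as JSON. jog_arm: Moves the arm, as the interface text tells. Its arguments: {"type":"object","properties":{"plan":{"type":"array","items":{"type":"array","items":{"type":"array","items":{"type":"number"}}}}},"required":["plan"]}

```bash
mkdir -p pics
cat > h.py <<'E'
import numpy as np, cv2
from plant import ctrl
def K(s):
    f=s["image"].shape[0]/2/np.tan(np.radians(s["vertical_fov"]/2)); return f
def proj(s,X):
    c=np.asarray(X,float)@np.array(s["R"]).T+np.array(s["t"]); p=c[...,:2]/c[...,2:]
    r2=(p**2).sum(-1,keepdims=True); return p*(1+s["k1"]*r2)*K(s)+[s["cx"],s["cy"]]
def unproj(s,uv,z):
    d=(np.asarray(uv,float)-[s["cx"],s["cy"]])/K(s); p=d.copy()
    for _ in range(30): p=d/(1+s["k1"]*(p**2).sum(-1,keepdims=True))
    R=np.array(s["R"]);C=-R.T@np.array(s["t"]); w=np.concatenate([p,np.ones(p.shape[:-1]+(1,))],-1)@R
    return C+w*((z-C[2])/w[...,2:])
E
python3 - <<'E'
from h import *
import pickle
for n in("scene","top"):
    s=ctrl.snapshot(n); pickle.dump(s,open(n+".pkl","wb"))
    im=cv2.cvtColor(s["image"],cv2.COLOR_RGB2BGR); cv2.imwrite(f"pics/{n}0.png",cv2.resize(im,(784,588),interpolation=cv2.INTER_CUBIC))
    R=np.array(s["R"]);print(n,-R.T@np.array(s["t"]),R[2],s["vertical_fov"],s["k1"])
print(ctrl.get_obs())
E
```

```text
scene [0.03215709 0.84369327 0.47757748] [ 0.50455002 -0.75820062 -0.41299045] 52.7995442538143 -0.023617050906693318
top [0.33452604 0.16898668 1.33095296] [ 0.14065324 -0.00390957 -0.9900512 ] 45.062857583866744 -0.05526249943863484
{'clock': 0.1, 'joint_pos': array([-5.21920391e+01,  2.05869735e+01,  6.39302482e-01, -1.78269422e-02,
       -7.01341564e+01, -1.65060010e+01]), 'qvel': array([ 0.02961466, -0.12686663,  0.07429906,  0.11871367,  0.07150625,
       -0.12771004]), 'tau': array([-2.10372171e-03, -5.84161985e+01,  2.93754065e+01,  7.01533735e+00,
        1.03006806e-02, -6.61772742e-05]), 'tool_pos': array([ 0.24503032, -0.62849895,  0.22572224]), 'orientation': array([ 1.79916783e+02, -7.18185850e-03, -1.58704105e+02]), 'force': array([ 0.46979603, -0.15841049,  0.19990546]), 'moment': array([ 0.01018863,  0.05636968, -0.00236728]), 'gripper_force': 0.0, 'opening': 0.08761190577069101}
```

View pics/top0.png

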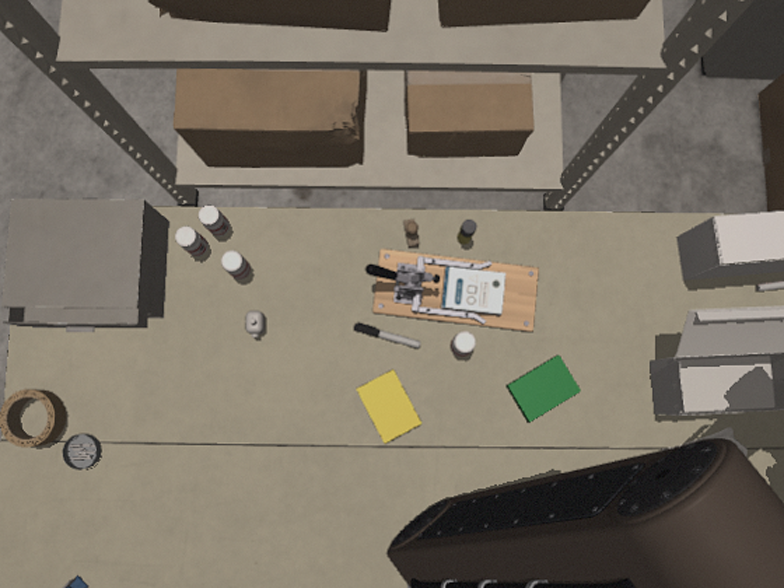

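View pics/scene0.png

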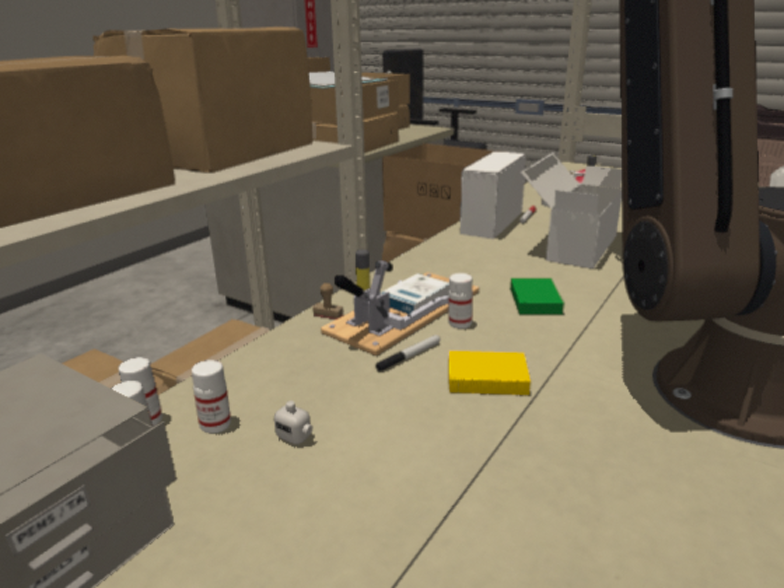

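The top view shows the jig's plate corners near (381,249), (538,266), (536,331), (373,313) in the enlarged picture. The grip is at the left (370,271) and the carton at (475,290), so jig +x runs to the left, about world +y. Next I'll fit the pose.

```bash
cat > fit.py <<'E'
from h import *
import pickle
from scipy.optimize import least_squares
s=pickle.load(open("top.pkl","rb"))
uv=np.array([[381,249],[538,266],[536,331],[373,313]])/1.4
w=unproj(s,uv,.012); print(w.round(4), [np.linalg.norm(w[i]-w[(i+1)%4]).round(4) for i in range(4)])
loc=np.array([[.115,-.062],[-.190,-.062],[-.190,.062],[.115,.062]])
def T(p,l):
    c,sn=np.cos(p[2]),np.sin(p[2]); l=np.asarray(l,float)
    return np.stack([p[0]+c*l[...,0]-sn*l[...,1],p[1]+sn*l[...,0]+c*l[...,1],l[...,2] if l.shape[-1]>2 else 0*l[...,0]],-1)
best=min((least_squares(lambda p:(T(p,L)-w)[:,:2].ravel(),[.6,0,1.6]) for L in (loc,loc*[1,-1])),key=lambda r:r.cost)
print(best.x,best.cost**.5, best.fun.round(4))
E
python3 - <<'E'
from fit import *
p=best.x
im=cv2.cvtColor(s["image"],cv2.COLOR_RGB2BGR)
x0,y0=235,145; k=5
c=cv2.resize(im[y0:y0+120,x0:x0+160],None,fx=k,fy=k,interpolation=cv2.INTER_CUBIC)
pts=[[a,b,.012] for a,b in [(.115,-.062),(-.19,-.062),(-.19,.062),(.115,.062)]]+[[.126,0,.119],[.05,0,.055],[.03,.042,.026],[.03,-.042,.026],[-.075,.042,.026],[-.075,-.042,.026]]
for q in proj(s,T(p,pts)): cv2.circle(c,tuple(((q-[x0,y0]+.5)*k).astype(int)),4,(255,0,255),1)
cv2.imwrite("pics/crop1.png",c)
t=pickle.load(open("scene.pkl","rb")); im=cv2.cvtColor(t["image"],cv2.COLOR_RGB2BGR)
x0,y0=220,170
c=cv2.resize(im[y0:y0+100,x0:x0+140],None,fx=k,fy=k,interpolation=cv2.INTER_CUBIC)
for q in proj(t,T(p,pts)): cv2.circle(c,tuple(((q-[x0,y0]+.5)*k).astype(int)),4,(255,0,255),1)
cv2.imwrite("pics/crop2.png",c)
E
```

```text
[[ 0.6164  0.1775  0.012 ]
 [ 0.5871 -0.121   0.012 ]
 [ 0.4631 -0.1148  0.012 ]
 [ 0.4939  0.1911  0.012 ]] [np.float64(0.2999), np.float64(0.1241), np.float64(0.3074), np.float64(0.1233)]
[0.5437229  0.07055615 1.47440976] 0.003211479978216249 [ 0.0001  0.0015  0.0001 -0.0036  0.0006  0.0022 -0.0008 -0.0001]
```

View pics/crop1.png

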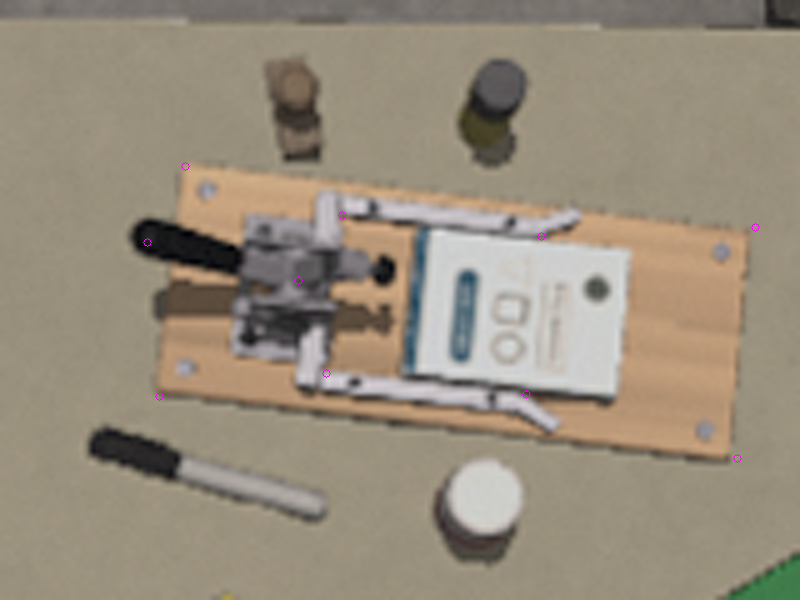

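View pics/crop2.png

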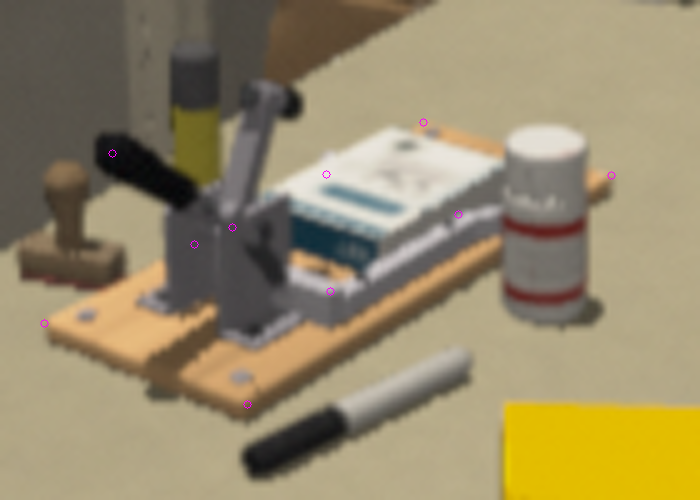

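The crops show the fit about 1 px off. Better corner readings in crop1 are (181,164), (750,230), (734,461), (158,398). The carton's top corners are (428,226), (631,248), (612,398), (405,375), the bottle's top is at (485,497) and the foot at (383,268). I'll refit and work out the first move.

```bash
python3 - <<'E'
import re
t=open("fit.py").read()
t=t.replace("uv=np.array([[381,249],[538,266],[536,331],[373,313]])/1.4","crop=lambda a:(np.array(a,float)+.5)/5-.5+[235,145]\nuv=crop([[181,164],[750,230],[734,461],[158,398]])")
t+='''
def inv(w):
    c,sn=np.cos(best.x[2]),np.sin(best.x[2]); d=w[...,:2]-best.x[:2]
    return np.stack([c*d[...,0]+sn*d[...,1],-sn*d[...,0]+c*d[...,1]],-1)
'''
open("fit.py","w").write(t)
E
python3 - <<'E'
from fit import *
print("yaw",np.degrees(best.x[2]))
c=inv(unproj(s,crop([[428,226],[631,248],[612,398],[405,375]]),.036));print("carton",c.round(4),c.mean(0))
print("bottle",inv(unproj(s,crop([485,497]),.088)),"glue",inv(unproj(s,crop([500,85]),.09)),"stamp",inv(unproj(s,crop([295,85]),.062)),"tip",inv(unproj(s,crop([148,238]),.119)),"foot",inv(unproj(s,crop([383,268]),.1)))
print("box",unproj(s,np.array([[652,360],[680,240],[690,310]])/1.4,.15).round(3))
for l in [(-.22,0),(-.147,0),(.157,0),(.09,0)]: print(l,T(best.x,np.array(l)))
print("rails",inv(unproj(s,crop([[340,200],[578,215],[327,372],[495,400]]),.026)).round(4))
E
```

```text
[[ 0.6176  0.1811  0.012 ]
 [ 0.5855 -0.1218  0.012 ]
 [ 0.4621 -0.1109  0.012 ]
 [ 0.4922  0.1917  0.012 ]] [np.float64(0.3046), np.float64(0.1238), np.float64(0.3041), np.float64(0.1259)]
[0.54308747 0.0723474  1.47070781] 0.0017019390422269023 [-0.0013 -0.0005  0.0003 -0.0011  0.0003  0.0004  0.0007  0.0013]
yaw 84.26535039417985
carton [[-0.0165 -0.0398]
 [-0.1229 -0.04  ]
 [-0.12    0.0395]
 [-0.0124  0.0394]] [-0.06795415 -0.00022119]
bottle [-0.05410664  0.10245326] glue [-0.0417546  -0.10496444] stamp [ 0.0605262  -0.10038505] tip [ 0.12424598 -0.00222697] foot [ 0.00803857 -0.00360421]
box [[ 0.403 -0.281  0.15 ]
 [ 0.609 -0.339  0.15 ]
 [ 0.488 -0.35   0.15 ]]
(-0.22, 0) [ 0.52110475 -0.14655157 -0.        ]
(-0.147, 0) [ 0.52839902 -0.07391691 -0.        ]
(0.157, 0) [0.55877515 0.22856167 0.        ]
(0.09, 0) [0.55208041 0.16189698 0.        ]
rails [[ 0.0301 -0.0504]
 [-0.0952 -0.0564]
 [ 0.0274  0.041 ]
 [-0.0609  0.0459]]
```

```bash
cat > mv.py <<'E'
from fit import *
from scipy.spatial.transform import Rotation as Ro
o=ctrl.get_obs(); R0=Ro.from_euler("xyz",o["orientation"],degrees=True)
def to(l,z,yaw=None):
    # goal: tool y along jig x -> tool x dir at yaw: y axis=(sin y,-cos y) => yaw=phi+90
    w=T(best.x,np.array(l)); w[2]=z
    Rt=Ro.from_euler("xyz",[180,0,np.degrees(best.x[2])+90 if yaw is None else yaw],degrees=True)
    print(l,z,"shift",R0.inv().apply(w-o["tool_pos"]).round(4),"turn",(R0.inv()*Rt).as_rotvec(degrees=True).round(2))
def here():
    print(o["clock"],"jig",inv(o["tool_pos"]).round(4),"z",o["tool_pos"][2].round(4),"F",o["force"].round(2),"op",o["opening"],"rpy",o["orientation"].round(2))
E
python3 - <<'E'
from mv import *
here(); to((-.19,0),.30); to((-.19,0),.10); to((-.19,0),.022)
E
```

```text
[[ 0.6176  0.1811  0.012 ]
 [ 0.5855 -0.1218  0.012 ]
 [ 0.4621 -0.1109  0.012 ]
 [ 0.4922  0.1917  0.012 ]] [np.float64(0.3046), np.float64(0.1238), np.float64(0.3041), np.float64(0.1259)]
[0.54308747 0.0723474  1.47070781] 0.0017019390422269023 [-0.0013 -0.0005  0.0003 -0.0011  0.0003  0.0004  0.0007  0.0013]
0.1 jig [-0.7271  0.2265] z 0.2257 F [ 0.47 -0.16  0.2 ] op 0.08761190577069101 rpy [ 1.7992e+02 -1.0000e-02 -1.5870e+02]
(-0.19, 0) 0.3 shift [-0.4459  0.3756 -0.0738] turn [ 0.08 -0.03 27.03]
(-0.19, 0) 0.1 shift [-0.4459  0.3753  0.1262] turn [ 0.08 -0.03 27.03]
(-0.19, 0) 0.022 shift [-0.4459  0.3752  0.2042] turn [ 0.08 -0.03 27.03]
```

Request:
jog_arm([
  [[0.6,0,0,-0.06,0,0,0],[0.6,0,0,-0.1,0,0,0],[0.6,-0.446,0.3756,-0.1,0,0,27],[0.6,-0.446,0.3756,-0.1,0,0,27],[0.6,-0.446,0.3756,-0.1,0,0,27],[0.6,-0.446,0.3756,-0.1,0,0,27],[0.6,-0.446,0.3756,-0.1,0,0,27],[0.6,-0.446,0.3756,-0.1,0,0,27],[0.6,-0.446,0.3756,-0.1,0,0,27],[0.6,-0.446,0.3756,-0.1,0,0,27],[0.6,-0.446,0.3756,-0.1,0,0,27],[0.6,-0.446,0.3756,-0.1,0,0,27],[0.6,-0.446,0.3756,-0.05,0,0,27],[0.6,-0.446,0.3756,0.0,0,0,27],[0.6,-0.446,0.3756,0.05,0,0,27],[0.6,-0.446,0.3756,0.1,0,0,27],[0.6,-0.446,0.3756,0.126,0,0,27],[0.6,-0.446,0.3756,0.126,0,0,27]],
])

```text
clock: 2.35
tool_pos: [0.5225, -0.1171, 0.0985]
orientation: [-179.9, -0.3, 174.3]
force: [-0.5, 0.0, 1.2]
opening: 0.0527
gripper_force: 0.0
```

```bash
python3 - <<'E' | tail -4
from mv import *
here(); to((-.19,0),.022); to((-.14,0),.022)
s=ctrl.snapshot("top"); im=cv2.cvtColor(s["image"],cv2.COLOR_RGB2BGR)
cv2.imwrite("pics/t2.png",cv2.resize(im[120:300,220:460],None,fx=3,fy=3,interpolation=cv2.INTER_CUBIC))
E
```

```text
[0.54308747 0.0723474  1.47070781] 0.0017019390422269023 [-0.0013 -0.0005  0.0003 -0.0011  0.0003  0.0004  0.0007  0.0013]
2.35 jig [-0.1905  0.0015] z 0.0985 F [-0.49  0.    1.24] op 0.052714135255001675 rpy [-179.95   -0.28  174.29]
(-0.19, 0) 0.022 shift [-0.0019  0.0006  0.0765] turn [-0.05 -0.28  0.02]
(-0.14, 0) 0.022 shift [-0.0019  0.0506  0.0764] turn [-0.05 -0.28  0.02]
```

View pics/t2.png

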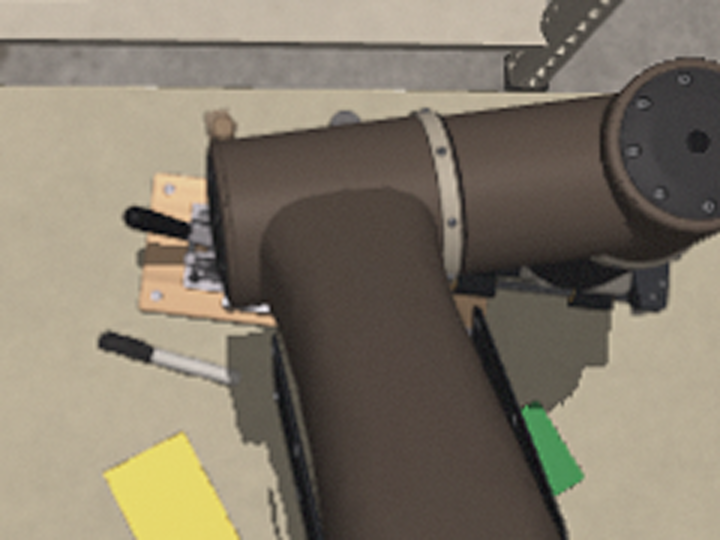

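The top view only shows the arm over the jig, with the tool's long axis along it. I'll go down and push most of the way.

Request:
jog_arm([
  [[0.6,-0.001,0,0.04,0,0,0],[0.6,-0.001,0,0.07,0,0,0],[0.6,-0.001,0,0.077,0,0,0],[0.6,-0.001,0,0.077,0,0,0],[0.6,-0.001,0.006,0.077,0,0,0],[0.6,-0.001,0.011,0.077,0,0,0],[0.6,-0.001,0.016,0.077,0,0,0],[0.6,-0.001,0.02,0.077,0,0,0],[0.6,-0.001,0.024,0.077,0,0,0],[0.6,-0.001,0.028,0.077,0,0,0],[0.6,-0.001,0.032,0.077,0,0,0],[0.6,-0.001,0.036,0.077,0,0,0],[0.6,-0.001,0.04,0.077,0,0,0],[0.6,-0.001,0.044,0.077,0,0,0],[0.6,-0.001,0.048,0.077,0,0,0],[0.6,-0.001,0.051,0.077,0,0,0],[0.6,-0.001,0.051,0.077,0,0,0]],
])

```text
clock: 4.53
tool_pos: [0.5304, -0.066, 0.0235]
orientation: [180.0, 0.0, 174.3]
force: [-0.2, 0.2, 0.5]
opening: 0.0525
gripper_force: 0.0
```

```bash
python3 - <<'E' | tail -1
from mv import *
here()
t=ctrl.snapshot("scene"); im=cv2.cvtColor(t["image"],cv2.COLOR_RGB2BGR)
x0,y0=220,150;k=5
c=cv2.resize(im[y0:y0+115,x0:x0+155],None,fx=k,fy=k,interpolation=cv2.INTER_CUBIC)
# predicted home carton top corners (magenta) and far-top edge
for q in proj(t,T(best.x,[[.03,.039,.036],[.03,-.039,.036],[-.082,.039,.036],[-.082,-.039,.036]])): cv2.circle(c,tuple(((q-[x0,y0]+.5)*k).astype(int)),4,(255,0,255),1)
cv2.imwrite("pics/s3.png",c)
E
```

```text
4.525 jig [-0.1389 -0.0012] z 0.0235 F [-0.19  0.19  0.45] op 0.052507216391205744 rpy [179.99   0.   174.32]
```

View pics/s3.png

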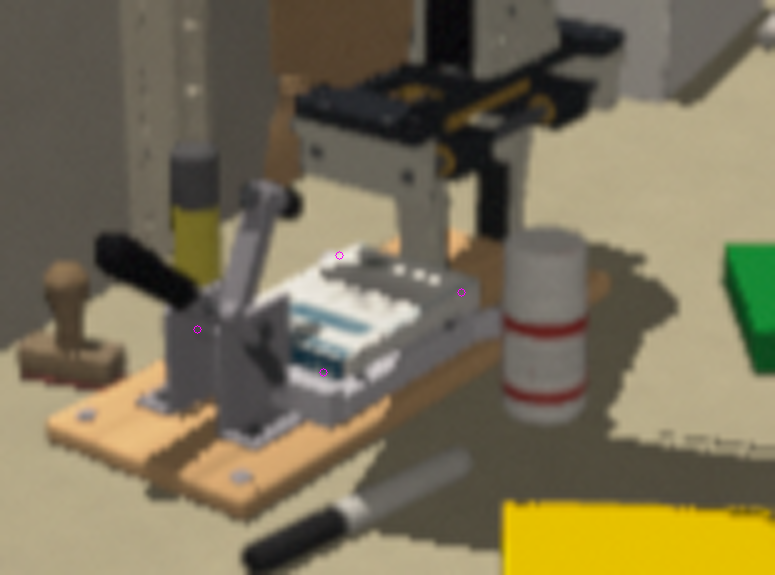

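The scene view shows the carton's near end about (480,280), against the predicted home corner at (461,292), so roughly 10 mm remain. It lies flat and the finger is touching its end. I'll creep on and watch the force.

Request:
jog_arm([
  [[0.6,0,0.002,0,0,0,0],[0.6,0,0.004,0,0,0,0],[0.6,0,0.006,0,0,0,0],[0.6,0,0.007,0,0,0,0],[0.6,0,0.008,0,0,0,0],[0.6,0,0.008,0,0,0,0]],
])

```text
clock: 5.32
tool_pos: [0.5312, -0.0582, 0.0236]
orientation: [180.0, 0.0, 174.3]
force: [0.4, -0.2, 0.3]
opening: 0.0527
gripper_force: 0.0
```

Request:
jog_arm([
  [[0.6,0,0.001,0,0,0,0],[0.6,0,0.0015,0,0,0,0],[0.6,0,0.0015,0,0,0,0]],
])

```text
clock: 5.7
tool_pos: [0.5313, -0.0567, 0.0236]
orientation: [180.0, 0.0, 174.3]
force: [0.4, 1.1, 1.0]
opening: 0.0527
gripper_force: 0.0
```

Request:
jog_arm([
  [[0.6,0,0.001,0,0,0,0],[0.6,0,0.001,0,0,0,0]],
])

```text
clock: 5.95
tool_pos: [0.5313, -0.0558, 0.0236]
orientation: [-180.0, -0.0, 174.3]
force: [0.1, -0.7, 0.2]
opening: 0.0525
gripper_force: 0.3
```

Request:
jog_arm([
  [[0.6,0,0.001,0,0,0,0],[0.6,0,0.001,0,0,0,0]],
])

```text
clock: 6.2
tool_pos: [0.5309, -0.0555, 0.0236]
orientation: [-179.9, -0.1, 174.3]
force: [-1.2, -6.4, 2.0]
opening: 0.0527
gripper_force: 2.6
```

Request:
jog_arm([
  [[0.6,0,0.001,0,0,0,0],[0.6,0,0.001,0,0,0,0]],
])

```text
clock: 6.45
tool_pos: [0.5305, -0.0553, 0.0236]
orientation: [-179.9, -0.1, 174.3]
force: [-0.6, -10.3, 2.6]
opening: 0.0525
gripper_force: 5.1
```

Request:
jog_arm([
  [[0.6,0,0.001,0,0,0,0],[0.6,0,0.001,0,0,0,0]],
])

```text
clock: 6.7
tool_pos: [0.5304, -0.0552, 0.0236]
orientation: [-179.8, -0.1, 174.3]
force: [-0.5, -16.4, 3.9]
opening: 0.0526
gripper_force: 7.9
```

The force rises to 16 N at the expected position (TCP at jig x ≈ -128 mm), so the carton is home. I'll back off and go over to the far side of the lever.

Request:
jog_arm([
  [[0.6,0,-0.01,0,0,0,0],[0.6,0,-0.03,0,0,0,0],[0.6,0,-0.03,-0.06,0,0,0],[0.2,0,-0.03,-0.12,0,0,0],[0,0,-0.03,-0.18,0,0,0],[0,0,-0.03,-0.24,0,0,0],[0,0,0.03,-0.24,0,0,0],[0,0,0.09,-0.24,0,0,0],[0,0,0.15,-0.24,0,0,0],[0,0,0.21,-0.24,0,0,0],[0,0,0.27,-0.24,0,0,0],[0,0,0.31,-0.24,0,0,0],[0,0,0.31,-0.24,0,0,0]],
])

```text
clock: 8.32
tool_pos: [0.5623, 0.2586, 0.2625]
orientation: [-180.0, -0.1, 174.5]
force: [-0.7, -1.3, -0.7]
opening: 0.0004
gripper_force: 0.0
```

```bash
python3 - <<'E' | tail -4
from mv import *
here(); to((.185,0),.11); to((.157,0),.11); to((.09,0),.11)
E
```

```text
8.325 jig [ 0.1872 -0.0005] z 0.2625 F [-0.65 -1.29 -0.65] op 0.00044932249814106723 rpy [-1.7999e+02 -6.0000e-02  1.7448e+02]
(0.185, 0) 0.11 shift [ 0.0003 -0.0022  0.1525] turn [-0.01 -0.06  0.22]
(0.157, 0) 0.11 shift [ 0.0004 -0.0302  0.1525] turn [-0.01 -0.06  0.22]
(0.09, 0) 0.11 shift [ 0.0007 -0.0972  0.1525] turn [-0.01 -0.06  0.22]
```

Request:
jog_arm([
  [[0,0,0,0.06,0,0,0],[0,0,0,0.11,0,0,0],[0,0,0,0.15,0,0,0],[0,0,0,0.152,0,0,0],[0,0,-0.01,0.152,0,0,0],[0,0,-0.02,0.152,0,0,0],[0,0,-0.026,0.152,0,0,0],[0,0,-0.03,0.152,0,0,0],[0,0,-0.034,0.152,0,0,0],[0,0,-0.038,0.152,0,0,0],[0,0,-0.042,0.152,0,0,0],[0,0,-0.046,0.152,0,0,0]],
])

```text
clock: 9.82
tool_pos: [0.5597, 0.2163, 0.1136]
orientation: [179.4, 0.3, 174.4]
force: [-12.0, 29.1, 13.4]
opening: 0.0004
gripper_force: 13.7
```

```bash
python3 - <<'E' | tail -1
from mv import *
here()
t=ctrl.snapshot("scene"); im=cv2.cvtColor(t["image"],cv2.COLOR_RGB2BGR)
x0,y0=220,150;k=5
cv2.imwrite("pics/s4.png",cv2.resize(im[y0:y0+115,x0:x0+155],None,fx=k,fy=k,interpolation=cv2.INTER_CUBIC))
E
```

```text
9.825 jig [ 0.1449 -0.0022] z 0.1136 F [-11.98  29.14  13.4 ] op 0.0003747536715969238 rpy [179.39   0.28 174.36]
```

View pics/s4.png

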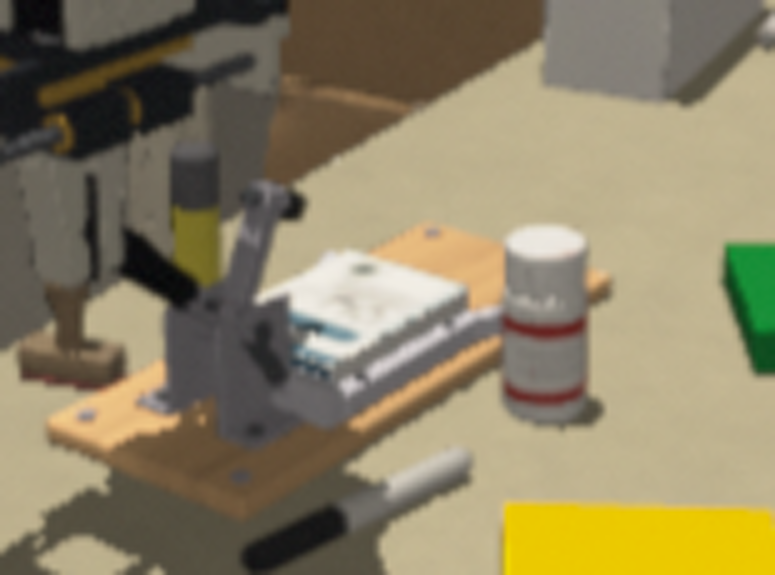

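The scene view shows the carton up against the stop. The finger hides the end of the grip around (110,240), and the foot at (290,205) looks unmoved. A flat push on the leaning lever may be jamming by friction, so I'll check whether the lever moved at all.

```bash
python3 - <<'E' | tail -12
from mv import *
a=pickle.load(open("scene.pkl","rb")); b=ctrl.snapshot("scene")
g=lambda s:cv2.cvtColor(s["image"],cv2.COLOR_RGB2GRAY).astype(np.float32)
A,B=g(a),g(b); 
tm=A[185:205,266:284]; r=cv2.matchTemplate(B[170:230,250:310],tm,cv2.TM_CCOEFF_NORMED); _,v,_,l=cv2.minMaxLoc(r); print("foot shift px",l[0]+250-266,l[1]+170-185,v)
for d in (0,.08,.16):
    f=np.radians(132.6)+d; th=.6998+d
    P=[[.05+.063*np.cos(f),0,.055+.063*np.sin(f)],[.05+.0994*np.cos(th),0,.055+.0994*np.sin(th)]]
    print(d,"foot,tip px",proj(b,T(best.x,P)).round(1).tolist())
w=o["tool_pos"]; print("tcp px",proj(b,w[None]).round(1), "face px", proj(b,(w+R0.apply([0,-.02,0]))[None]).round(1))
here()
E
```

```text
[[ 0.6176  0.1811  0.012 ]
 [ 0.5855 -0.1218  0.012 ]
 [ 0.4621 -0.1109  0.012 ]
 [ 0.4922  0.1917  0.012 ]] [np.float64(0.3046), np.float64(0.1238), np.float64(0.3041), np.float64(0.1259)]
[0.54308747 0.0723474  1.47070781] 0.0017019390422269023 [-0.0013 -0.0005  0.0003 -0.0011  0.0003  0.0004  0.0007  0.0013]
foot shift px 0 0 0.951475977897644
0 foot,tip px [[276.9, 191.2], [241.6, 200.4]]
0.08 foot,tip px [[277.9, 192.1], [243.2, 197.1]]
0.16 foot,tip px [[278.8, 193.2], [244.9, 193.9]]
tcp px [[234.9 205.3]] face px [[241.4 202.3]]
9.875 jig [ 0.1448 -0.0021] z 0.1139 F [-8.98 22.34  9.27] op 0.000426060213007309 rpy [179.37   0.3  174.37]
```

Lever unmoved: it was jammed by friction. I'll back off, go lower and push along the grip's arc, forward and up together.

Request:
jog_arm([
  [[0,0,0.012,0,0,0,0],[0,0,0.024,0,0,0,0],[0,0,0.024,0.012,0,0,0],[0,0,0.016,0.0065,0,0,0],[0,0,0.013,0.0035,0,0,0],[0,0,0.01,0.0005,0,0,0],[0,0,0.007,-0.0025,0,0,0],[0,0,0.004,-0.0055,0,0,0],[0,0,0.0005,-0.008,0,0,0],[0,0,-0.003,-0.0105,0,0,0],[0,0,-0.0065,-0.013,0,0,0],[0,0,-0.01,-0.0155,0,0,0]],
])

```text
clock: 11.42
tool_pos: [0.5581, 0.2033, 0.1292]
orientation: [179.6, 0.2, 174.3]
force: [-4.9, 13.0, 8.0]
opening: 0.0004
gripper_force: 7.1
```

```bash
python3 - <<'E' | tail -2
from mv import *
a=pickle.load(open("scene.pkl","rb")); b=ctrl.snapshot("scene")
g=lambda s:cv2.cvtColor(s["image"],cv2.COLOR_RGB2GRAY).astype(np.float32)
A,B=g(a),g(b); 
tm=A[185:205,266:284]; r=cv2.matchTemplate(B[170:230,250:310],tm,cv2.TM_CCOEFF_NORMED); _,v,_,l=cv2.minMaxLoc(r); print("foot shift px",l[0]+250-266,l[1]+170-185,v)
here()
im=cv2.cvtColor(b["image"],cv2.COLOR_RGB2BGR)
x0,y0=220,150;k=5
cv2.imwrite("pics/s5.png",cv2.resize(im[y0:y0+115,x0:x0+155],None,fx=k,fy=k,interpolation=cv2.INTER_CUBIC))
E
```

```text
foot shift px 2 2 0.8136664032936096
11.425 jig [ 0.1318 -0.0019] z 0.1292 F [-4.93 13.01  8.01] op 0.00041856081769206884 rpy [179.63   0.21 174.35]
```

View pics/s5.png

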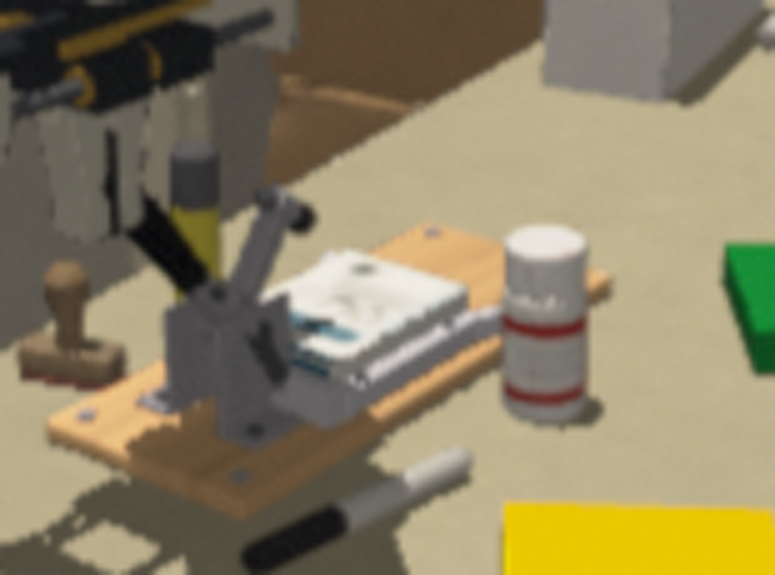

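The lever is turning now: the foot has moved to (303,218) and the grip has come up. I'll carry on along the arc past centre.

Request:
jog_arm([
  [[0,0,-0.004,-0.002,0,0,0],[0,0,-0.008,-0.004,0,0,0],[0,0,-0.012,-0.0057,0,0,0],[0,0,-0.016,-0.0072,0,0,0],[0,0,-0.02,-0.0087,0,0,0],[0,0,-0.024,-0.01,0,0,0],[0,0,-0.028,-0.011,0,0,0],[0,0,-0.033,-0.012,0,0,0],[0,0,-0.037,-0.0127,0,0,0],[0,0,-0.041,-0.013,0,0,0],[0,0,-0.045,-0.0133,0,0,0],[0,0,-0.05,-0.0135,0,0,0],[0,0,-0.054,-0.0133,0,0,0],[0,0,-0.057,-0.013,0,0,0],[0,0,-0.057,-0.013,0,0,0]],
])

```text
clock: 13.35
tool_pos: [0.5512, 0.143, 0.1401]
orientation: [180.0, 0.0, 174.3]
force: [-0.8, 0.6, -0.1]
opening: 0.0005
gripper_force: 0.0
```

```bash
python3 - <<'E' | tail -1
from mv import *
b=ctrl.snapshot("scene")
here()
im=cv2.cvtColor(b["image"],cv2.COLOR_RGB2BGR)
x0,y0=220,150;k=5
cv2.imwrite("pics/s6.png",cv2.resize(im[y0:y0+115,x0:x0+155],None,fx=k,fy=k,interpolation=cv2.INTER_CUBIC))
E
```

```text
13.35 jig [ 0.0711 -0.001 ] z 0.1401 F [-0.81  0.57 -0.05] op 0.0005046337533904077 rpy [180.     0.   174.29]
```

View pics/s6.png

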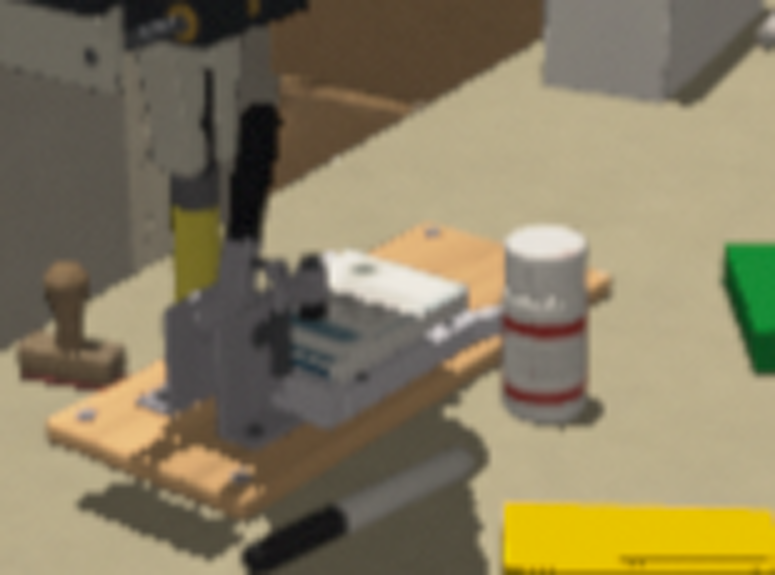

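The lever has left the finger (zero force), with the grip upright near (255,150) and the foot down at (313,300). I'll retreat, then do the final check.

Request:
jog_arm([
  [[0,0,0.02,0,0,0,0],[0,0,0.06,0,0,0,0],[0,0,0.08,-0.05,0,0,0],[0,0,0.12,-0.11,0,0,0],[0,0,0.18,-0.16,0,0,0],[0,0,0.18,-0.16,0,0,0],[0,0,0.18,-0.16,0,0,0]],
])

```text
clock: 14.28
tool_pos: [0.5693, 0.325, 0.301]
orientation: [179.9, 0.1, 174.4]
force: [0.5, -0.6, -0.2]
opening: 0.0
gripper_force: 0.0
```

```bash
python3 - <<'E' | tail -1
from mv import *
b=ctrl.snapshot("scene")
here()
im=cv2.cvtColor(b["image"],cv2.COLOR_RGB2BGR)
x0,y0=220,150;k=5
c=cv2.resize(im[y0:y0+115,x0:x0+155],None,fx=k,fy=k,interpolation=cv2.INTER_CUBIC)
for q in proj(b,T(best.x,[[.024,0,.152],[-.01,0,.036],[-.082,.039,.036],[-.082,-.039,.036]])): cv2.circle(c,tuple(((q-[x0,y0]+.5)*k).astype(int)),4,(255,0,255),1)
cv2.imwrite("pics/s7.png",c)
E
```

```text
14.275 jig [ 0.254  -0.0008] z 0.301 F [ 0.54 -0.56 -0.16] op 4.3424558696975046e-05 rpy [1.7991e+02 8.0000e-02 1.7442e+02]
```

View pics/s7.png

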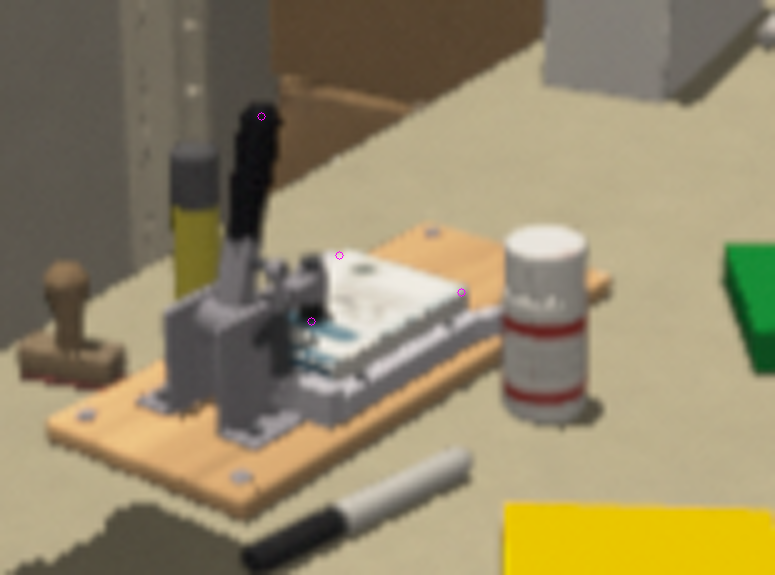

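The grip at (261,112), the foot at (313,318) and the carton's near corner at (465,292) all match the positions predicted for shut and home. The bystanders are where they were.

```bash
python3 -c "
from plant import ctrl
print(ctrl.close_job())"
```

```text
the job is handed in; nothing more can be done
None
```

I pushed the carton home against the end stop and snapped the clamp shut with its foot down on the carton; the last picture shows nothing else in view moved (the tally counter and second bottle were out of frame), and I handed the job in at about 14 s, though no verdict came back.

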